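Restock the guest tray with toiletry bottles in reverse order

TASK

Move the four little toiletry bottles from the wooden carrier to the steel tray, reversing their order as counted from each rack's white knob: the bottle nearest the carrier's knob goes to the compartment farthest from the tray's knob, the second nearest to the second farthest, and so on. Leave every bottle standing upright on the tray's floor, one to a compartment, let go and still, and never knock one over.

Things in the scene. Friction and masses are not known exactly. Their poses are not given: they have to be found in the camera images.
- carrier: Pale wooden low rack, holding the bottles at the start. 66 x 246 mm, fixed, any yaw. Floor top 6 mm above the surface; walls and crossbars 6 mm thick, up to 16 mm. Four compartments in a row, 54 x 54 mm inside, centres at x 0, y +90, +30, -30, -90 mm. White ball knob (26 mm, top at 39 mm) on a tab at its +y end, y +149 mm. Origin: centre of underside; y along the row to the knob, z up.
- tray: Bare steel low rack, empty at the start. 66 x 246 mm, fixed, any yaw. Floor top 6 mm above the surface; walls and crossbars 6 mm thick, up to 16 mm. Four compartments in a row, 54 x 54 mm inside, centres at x 0, y +90, +30, -30, -90 mm. White ball knob (26 mm, top at 39 mm) on a tab at its +y end, y +149 mm. Origin: centre of underside; y along the row to the knob, z up.
- bottle_coral: Small coral pink toiletry bottle with a white cap, loose, rigid, about 50 g (35 to 70 g), round: body 34 mm across, straight from 0 to 56 mm height, then a shoulder, then a cap 22 mm across from 64 to 82 mm (top). Origin: centre of underside; z up its axis. Starts upright on the coral pink pad; any yaw.
- bottle_green: Small green toiletry bottle with a white cap, loose, rigid, about 50 g (35 to 70 g), round: body 34 mm across, straight from 0 to 56 mm height, then a shoulder, then a cap 22 mm across from 64 to 82 mm (top). Origin: centre of underside; z up its axis. Starts upright on the green pad; any yaw.
- bottle_amber: Small amber yellow toiletry bottle with a white cap, loose, rigid, about 50 g (35 to 70 g), round: body 34 mm across, straight from 0 to 56 mm height, then a shoulder, then a cap 22 mm across from 64 to 82 mm (top). Origin: centre of underside; z up its axis. Starts upright on the amber yellow pad; any yaw.
- bottle_blue: Small blue toiletry bottle with a white cap, loose, rigid, about 50 g (35 to 70 g), round: body 34 mm across, straight from 0 to 56 mm height, then a shoulder, then a cap 22 mm across from 64 to 82 mm (top). Origin: centre of underside; z up its axis. Starts upright on the blue pad; any yaw.
- pad_coral: Square coral pink pad, 52 x 52 x 3 mm, on the floor of one carrier compartment (top 9 mm above the work surface), under the coral pink bottle at the start; which compartment varies. Fixed: it keeps showing where that bottle came from. Origin: centre of its underside; its axes are parallel to the carrier's.
- pad_green: Square green pad, 52 x 52 x 3 mm, on the floor of one carrier compartment (top 9 mm above the work surface), under the green bottle at the start; which compartment varies. Fixed: it keeps showing where that bottle came from. Origin: centre of its underside; its axes are parallel to the carrier's.
- pad_amber: Square amber yellow pad, 52 x 52 x 3 mm, on the floor of one carrier compartment (top 9 mm above the work surface), under the amber yellow bottle at the start; which compartment varies. Fixed: it keeps showing where that bottle came from. Origin: centre of its underside; its axes are parallel to the carrier's.
- pad_blue: Square blue pad, 52 x 52 x 3 mm, on the floor of one carrier compartment (top 9 mm above the work surface), under the blue bottle at the start; which compartment varies. Fixed: it keeps showing where that bottle came from. Origin: centre of its underside; its axes are parallel to the carrier's.

How it is judged:
By the outcome, as a careful person would: the job done as asked, in the order asked, and still so for the second after the job is handed in, with the robot touching nothing.
It also fails if it takes over 128 s, if anything falls off the work surface, if the arm or the gripper's body presses on something with over 40 N, if the wrist force passes 120 N, or if a joint passes its speed limit or range.

ROBOT

A 6-joint arm with a two-finger parallel gripper is mounted at the origin on the work surface. World frame = base frame: x ahead of the robot, y to its left, z up, the work surface at z = 0. Lengths are in m, angles in degrees, forces in N, time in s.
With the tool pointing down it reaches from about 0.3 to 0.75 m from the base axis. Payload 8.5 kg.
Tool frame: the origin (TCP) lies between the finger pads; the fingertips stand env.finger_overhang ahead of it and the grasp point (between the pads) lies 2 mm behind it (env.finger_overhang is the distance from the TCP to the fingertips, in m); z points along the fingers, y is the line along which they close (so a half turn about z gives the same grasp; the last joint's range is limited). The gripper opens to 85 mm and grips with 20 to 120 N. Pads are 22 mm wide; open, the fingers measure 114 mm over their backs; the gripper's body (76 mm by 85 mm) begins 54 mm behind the grasp point. The pads swing forward as they close: fully open they stand 13 mm farther back than shut.
Start: joints at [-77.137, 21.807, 74.336, -0, 83.858, -12.336], TCP at [0.234, -0.498, 0.224] pointing down, gripper open.
Joint ranges: [-178.18, 178.18], [-50.72, 133.34], [12.68, 142.11], [-81.47, 261.47], [9.98, 163.14], [-165.26, 165.26]. Speed limits (degrees/s): [136.94, 136.94, 180, 180, 180, 180].

INTERFACE

Orientations are given as a 3x3 rotation matrix whose columns are the frame's x, y, z axes.
In Python, from rig import env gives the robot as it stands. The module is installed in compiled form; this text tells all that it offers.
- The arm moves only by the tool jog_arm, never from a script. Its arguments are lists of equal length, an entry for each row: "hand": the finger opening in m, from 0 to 0.0854; "travel": the shift along the world's x, y, z in m, a list of three; "yaw": the turn about the world's z in rad. A call has exactly 5 rows; each row shifts and turns the commanded pose from where the row before left it; what a row does not reach is not made up. A row lasts 1/8 s, in which the tool goes at most 62.5 mm and 10.7 degrees, less where a joint would pass 70% of its speed; a pose out of reach is approached as far as the arm can. A call is refused whole if a number of a shift passes 0.0625 or a number of a turn 0.188, either way. A call with a gripper value outside its range is refused whole. The fingers move at their own pace and stop on an object; "grip_force" is the grip in N (left out, the last holds). Time passes only in rows, so rows that do not move let the fingers close, or fill a call up. It gives the time, the measured TCP pose, the force, the opening and the grip force at its end, in the units of the state.
- env.observe(): the state, without advancing time (a new reading comes with each control period).
- env.get_image(name): name is "scene" or "side" or "wrist"; returns the picture (400x640x3 uint8, red, green, blue); there is no depth.
- env.calibration(name): a dict with "fx", "fy", "cx", "cy" (pixels), "position" and "rotation" of the camera in the world; the wrist camera has in their place "hand_eye" (4x4, takes a point from camera to tool coordinates, whose origin is the TCP and whose axes are the flange's). Camera axes: x right, y down, z forward; pixel columns grow to the right and rows downward; lengths in m; the calibration is good to about 2 mm. A picture is of the moment at which its call begins: read the wrist's pose just before it. calibration takes no time and is no camera call.
- env.close_job(): hands the job in; it is judged then, once.
The state is a dict: "time_s": time; "q": joint angles; "qvel": joint speeds; "joint_efforts": joint torques, N m; "position": TCP position; "tool_rot": TCP orientation; "ft_force": force on the tool from outside, world axes, zero at the start; "wrist_torque": the same for the moment, N m; "grip_width": finger opening in m; "gripper_force": force on a finger pad.
Only numpy, scipy, OpenCV 4.12 (cv2) and the standard library are available. Lean on these libraries where they do the work, as an engineer would, in place of code of your own. Each camera call takes 0.05 s, during which the arm holds its last target. There are 200 camera calls.

## Working session

There is one attempt and no reset: what is moved stays moved. The work goes in short steps, Python scripts to look and compute and a tool call to move; the robot and the scene stay as the last step left them, time stands still between calls to the robot, and variables do not carry over. Pictures are saved under pics/ and viewed, at most 14 in all, crops included, and the job is handed in when it is done.

Besides the shell and the picture viewer there is one more tool, called after ">>>" as name(argument=value, ...) on one line, values as JSON. jog_arm: Moves the arm, as the interface text tells. Its arguments: {"type":"object","properties":{"hand":{"type":"array"},"travel":{"type":"array"},"yaw":{"type":"array"},"grip_force":{"type":"number"}},"required":["hand","travel","yaw"]}

```bash
mkdir -p pics; python3 - <<'E'
from rig import env
import cv2, numpy as np
o=env.observe();print({k:np.round(v,3).tolist() for k,v in o.items()},env.finger_overhang)
for n in ("scene","side"):
    im=env.get_image(n);cv2.imwrite(f"pics/{n}0.png",im[:,:,::-1]);c=env.calibration(n);print(n,{k:np.round(v,4).tolist() for k,v in c.items()})
print({k:np.round(v,4).tolist() for k,v in env.calibration("wrist").items()})
E
```

```text
{'time_s': 0.0, 'q': [-77.137, 21.841, 74.385, 0.001, 83.859, -12.334], 'qvel': [0.062, -0.071, 0.035, 0.033, 0.032, 0.007], 'joint_efforts': [-0.0, -44.846, -23.128, -0.0, 0.005, -0.0], 'position': [0.234, -0.497, 0.223], 'tool_rot': [[0.905, 0.426, -0.0], [0.426, -0.905, 0.001], [0.0, -0.001, -1.0]], 'ft_force': [0.214, -0.296, -0.061], 'wrist_torque': [0.006, -0.031, -0.009], 'gripper_force': 0.0, 'grip_width': 0.086} 0.017
scene {'fx': 488.664, 'fy': 488.664, 'cx': 321.2263, 'cy': 195.3949, 'position': [1.0929, -0.0853, 0.8103], 'rotation': [[0.1047, 0.8033, -0.5863], [0.9945, -0.0838, 0.0627], [0.0013, -0.5896, -0.8077]]}
side {'fx': 436.7436, 'fy': 436.7436, 'cx': 320.2849, 'cy': 190.6867, 'position': [0.3505, 0.6182, 0.7927], 'rotation': [[-0.9616, -0.2078, 0.1793], [-0.2744, 0.7182, -0.6395], [0.0041, -0.6641, -0.7476]]}
{'fx': 298.0348, 'fy': 298.0348, 'cx': 314.2725, 'cy': 193.0357, 'hand_eye': [[-0.0, -0.9566, -0.2913, 0.0747], [1.0, -0.0001, 0.0003, 0.0], [-0.0004, -0.2913, 0.9566, -0.1497], [0.0, 0.0, 0.0, 1.0]]}
```

View pics/scene0.png

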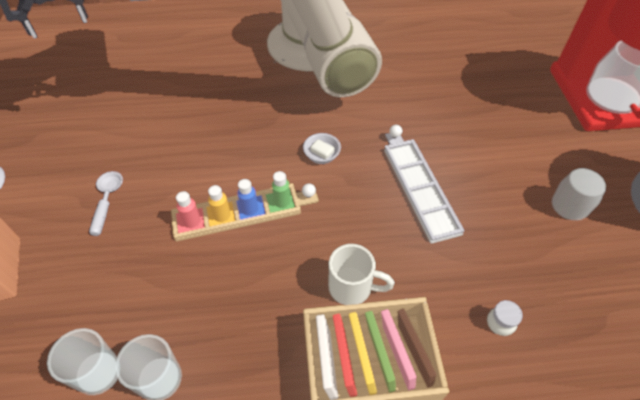

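View pics/side0.png

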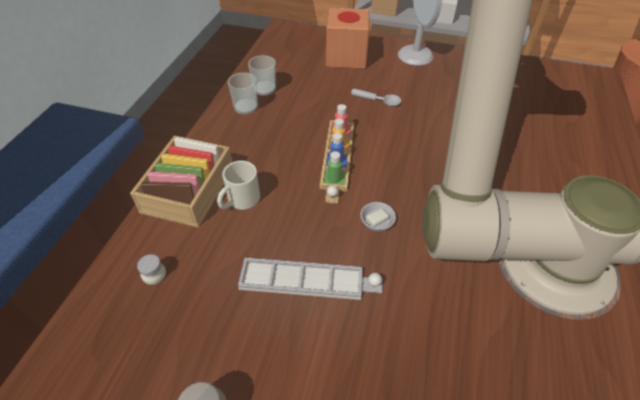

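Scene view: carrier knob is at (308,190), and the bottles counted from it are green (281,190), blue (248,198), amber (219,205) and coral (187,212). The tray knob is at (396,131), with compartments running to (437,222). In the side view the carrier knob is at (333,191) and the tray knob at (375,280).

```bash
cat > h.py <<'E'
import cv2, numpy as np
from rig import env
def ray(c,u,v):
    d=np.array([(u-c['cx'])/c['fx'],(v-c['cy'])/c['fy'],1.]);return np.array(c['position']),np.array(c['rotation'])@d
def plane(c,p,z):
    o,d=ray(c,*p);return o+d*(z-o[2])/d[2]
def tri(ps):
    A=np.zeros((3,3));b=np.zeros(3)
    for c,p in ps:
        o,d=ray(c,*p);d=d/np.linalg.norm(d);M=np.eye(3)-np.outer(d,d);A+=M;b+=M@o
    x=np.linalg.solve(A,b);return x
def blobs(im,roi,lo,hi,amin=15):
    x0,y0,x1,y1=roi;h=cv2.cvtColor(im[y0:y1,x0:x1],cv2.COLOR_BGR2HSV)
    m=cv2.inRange(h,lo,hi);n,l,s,ce=cv2.connectedComponentsWithStats(m,connectivity=4)
    return [(np.round(ce[i]+[x0,y0],1),s[i,4],s[i,2:4]) for i in range(1,n) if s[i,4]>=amin]
E
python3 - <<'E'
from h import *
for n,rc,rt in (("scene",(165,165,322,240),(380,118,465,245)),("side",(315,95,360,208),(232,252,390,305))):
    im=cv2.imread(f"pics/{n}0.png");c=env.calibration(n)
    for r,t in((rc,195),(rt,195)):
        for b in blobs(im,r,(0,0,t),(180,45,255)):print(n,b[0],b[1],b[2],plane(c,b[0],.006).round(4),plane(c,b[0],.026).round(4),plane(c,b[0],.084).round(4))
a=cv2.imread("pics/scene0.png")[115:250,160:470];b=cv2.imread("pics/side0.png")[95:310,225:395]
cv2.imwrite("pics/c0.png",cv2.resize(a,None,fx=2.5,fy=2.5,interpolation=2));cv2.imwrite("pics/c1.png",cv2.resize(b,None,fx=2.7,fy=2.7,interpolation=2))
E
```

```text
scene [279.9 177.5] 140 [14 16] [ 0.454 -0.104  0.006] [ 0.4698 -0.1035  0.026 ] [ 0.5159 -0.1022  0.084 ]
scene [244.8 185.2] 142 [14 15] [ 0.4667 -0.1773  0.006 ] [ 0.4823 -0.175   0.026 ] [ 0.5274 -0.1684  0.084 ]
scene [309.5 189.3] 116 [12 12] [ 0.4911 -0.0452  0.006 ] [ 0.5061 -0.0462  0.026 ] [ 0.5495 -0.049   0.084 ]
scene [215.2 191.6] 146 [14 15] [ 0.477  -0.2378  0.006 ] [ 0.4923 -0.2341  0.026 ] [ 0.5367 -0.223   0.084 ]
scene [183.2 197.9] 154 [14 16] [ 0.4863 -0.3021  0.006 ] [ 0.5014 -0.2967  0.026 ] [ 0.5451 -0.281   0.084 ]
scene [422.  188.4] 2800 [ 77 117] [0.5129 0.1856 0.006 ] [0.5273 0.1788 0.026 ] [0.5691 0.1593 0.084 ]
side [341.  107.1] 24 [7 5] [ 0.5704 -0.3836  0.006 ] [ 0.5648 -0.3581  0.026 ] [ 0.5486 -0.2843  0.084 ]
side [338.5 120.9] 30 [8 5] [ 0.5619 -0.321   0.006 ] [ 0.5565 -0.2972  0.026 ] [ 0.5409 -0.2279  0.084 ]
side [336.6 135.8] 34 [8 6] [ 0.5512 -0.2585  0.006 ] [ 0.5461 -0.2362  0.026 ] [ 0.5313 -0.1716  0.084 ]
side [334.5 155. ] 33 [8 6] [ 0.5377 -0.1842  0.006 ] [ 0.5329 -0.1638  0.026 ] [ 0.5191 -0.1047  0.084 ]
side [331.  189.8] 48 [7 8] [ 0.515  -0.0646  0.006 ] [ 0.5109 -0.0473  0.026 ] [0.4987 0.0031 0.084 ]
side [258.4 273.6] 434 [25 21] [0.5989 0.2005 0.006 ] [0.5926 0.2111 0.026 ] [0.5742 0.2419 0.084 ]
side [287.4 276. ] 438 [25 21] [0.5397 0.1893 0.006 ] [0.5349 0.2002 0.026 ] [0.5209 0.2318 0.084 ]
side [316.8 278.3] 454 [26 22] [0.4802 0.1777 0.006 ] [0.4769 0.1889 0.026 ] [0.4673 0.2214 0.084 ]
side [345.8 280.5] 474 [25 22] [0.422  0.1663 0.006 ] [0.4202 0.1777 0.026 ] [0.4149 0.2111 0.084 ]
side [373.7 279. ] 74 [10  9] [0.368  0.1471 0.006 ] [0.3676 0.1591 0.026 ] [0.3663 0.1938 0.084 ]
```

View pics/c0.png

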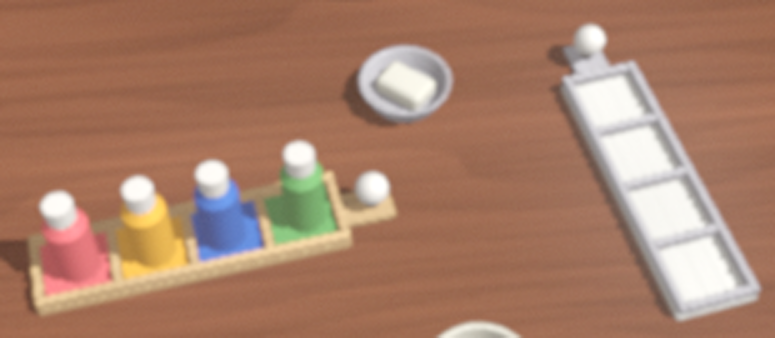

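View pics/c1.png

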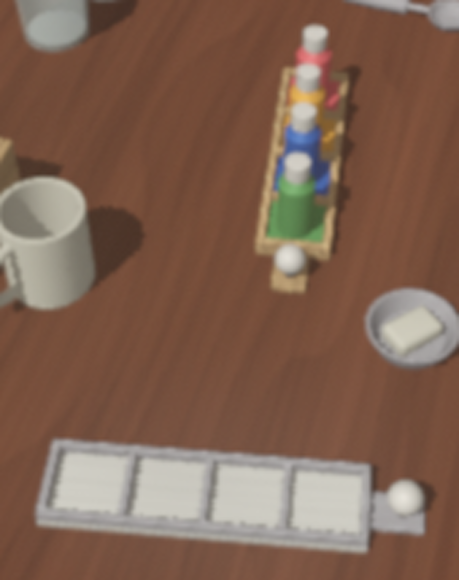

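>>> jog_arm(hand=[0.085,0.085,0.085,0.085,0.085], travel=[[0.03,0.03,0],[0.03,0.03,0],[0.03,0.03,0],[0.03,0.03,0],[0.03,0.03,0]], yaw=[0.13,0.13,0.13,0.13,0.13], grip_force=30)

```text
time_s: 0.72
position: [0.3849, -0.3465, 0.2237]
tool_rot: [[0.459, 0.888, -0.0], [0.888, -0.459, 0.001], [0.0, -0.001, -1.0]]
ft_force: [0.9, -0.5, 1.0]
grip_width: 0.0851
gripper_force: 0.0
```

>>> jog_arm(hand=[0.085,0.085,0.085,0.085,0.085], travel=[[0.036,0.036,0],[0.036,0.036,0],[0.036,0.036,0],[0.036,0.036,0],[0,0,0]], yaw=[0.16,0.16,0.16,0.16,0])

```text
time_s: 1.35
position: [0.5296, -0.2011, 0.2234]
tool_rot: [[-0.164, 0.986, -0.001], [0.986, 0.164, 0.001], [0.001, -0.0, -1.0]]
ft_force: [0.3, -1.0, -0.1]
grip_width: 0.085
gripper_force: 0.0
```

```bash
cat >> h.py <<'E'
def wrist(name):
    s=env.observe();im=env.get_image("wrist")[:,:,::-1].copy();cv2.imwrite(f"pics/{name}.png",im)
    k=env.calibration("wrist");H=np.array(k['hand_eye']);R=np.array(s['tool_rot'])
    c=dict(k,position=np.array(s['position'])+R@H[:3,3],rotation=R@H[:3,:3])
    print(np.round(s['position'],4),R.round(3)[:,1],s['time_s']);return im,c
E
python3 - <<'E'
from h import *
im,c=wrist("w0")
for b in blobs(im,(0,0,640,400),(0,0,180),(180,50,255),40):print(b,*[plane(c,b[0],z).round(4)[:2] for z in(.006,.026,.082,.091)])
E
```

```text
[ 0.5296 -0.2011  0.2234] [ 0.986  0.164 -0.   ] 1.35
(array([563.5,  14.2]), np.int32(416), array([76, 25], dtype=int32)) [0.7704 0.0073] [ 7.567e-01 -1.000e-04] [ 0.7182 -0.0207] [ 0.712 -0.024]
(array([318.2,  17.5]), np.int32(373), array([24, 22], dtype=int32)) [ 0.5075 -0.0396] [ 0.5081 -0.0444] [ 0.5097 -0.0579] [ 0.5099 -0.06  ]
(array([317.7,  72.8]), np.int32(518), array([25, 27], dtype=int32)) [ 0.5164 -0.0951] [ 0.5165 -0.0969] [ 0.5167 -0.1019] [ 0.5167 -0.1027]
(array([636.5,  73.4]), np.int32(74), array([ 8, 14], dtype=int32)) [ 0.8772 -0.0359] [ 0.8576 -0.0409] [ 0.8029 -0.0549] [ 0.794  -0.0572]
(array([318.2, 147.9]), np.int32(433), array([23, 24], dtype=int32)) [ 0.5314 -0.1799] [ 0.5306 -0.177 ] [ 0.5286 -0.1691] [ 0.5283 -0.1678]
(array([318.4, 202.4]), np.int32(394), array([21, 24], dtype=int32)) [ 0.5435 -0.2496] [ 0.5421 -0.243 ] [ 0.5382 -0.2244] [ 0.5376 -0.2214]
(array([317. , 253.7]), np.int32(384), array([21, 25], dtype=int32)) [ 0.554  -0.3232] [ 0.5521 -0.3125] [ 0.5466 -0.2827] [ 0.5457 -0.278 ]
(array([531. , 269.4]), np.int32(65), array([15, 15], dtype=int32)) [ 0.8527 -0.2982] [ 0.8345 -0.289 ] [ 0.7834 -0.263 ] [ 0.7752 -0.2588]
(array([186.9, 290.7]), np.int32(49), array([10,  8], dtype=int32)) [ 0.3803 -0.4118] [ 0.3878 -0.3964] [ 0.4088 -0.353 ] [ 0.4122 -0.3461]
(array([268.2, 331.8]), np.int32(293), array([66, 13], dtype=int32)) [ 0.5036 -0.4638] [ 0.5044 -0.4455] [ 0.5066 -0.3943] [ 0.5069 -0.3861]
```

View pics/w0.png

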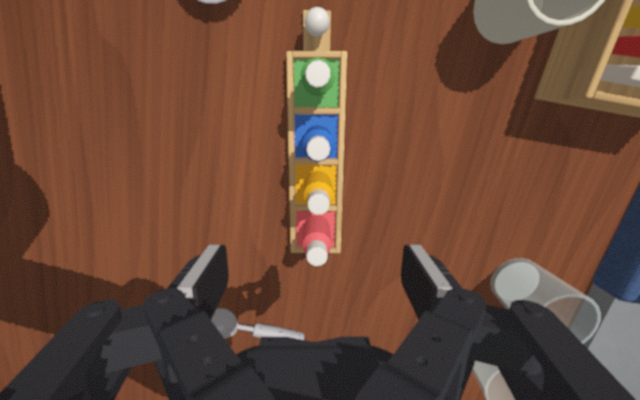

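The wrist view shows the four caps in one line at column 318 (rows 73, 148, 202, 254) with the knob at (318,17), so the fingers are square to the row. The positions agree with the other cameras to 1–2 mm. Grasping green first.

>>> jog_arm(hand=[0.085,0.085,0.085,0.085,0.085], travel=[[-0.0065,0.05,0],[-0.0065,0.05,0],[0,0,-0.05],[0,0,-0.05],[0,0,-0.04]], yaw=[0,0,0,0,0])

```text
time_s: 2.02
position: [0.5141, -0.1044, 0.0824]
tool_rot: [[-0.156, 0.988, -0.001], [0.988, 0.156, 0.0], [0.0, -0.001, -1.0]]
ft_force: [1.3, -0.8, -0.9]
grip_width: 0.0849
gripper_force: 0.0
```

>>> jog_arm(hand=[0.085,0.085,0.05,0.04,0.03], travel=[[0,0,-0.025],[0,0,-0.0115],[0,0,0],[0,0,0],[0,0,0]], yaw=[0,0,0,0,0])

```text
time_s: 2.65
position: [0.5156, -0.1039, 0.0485]
tool_rot: [[-0.158, 0.987, 0.002], [0.987, 0.158, -0.001], [-0.001, 0.002, -1.0]]
ft_force: [0.7, 1.3, 12.5]
grip_width: 0.0321
gripper_force: 31.8
```

>>> jog_arm(hand=[0.025,0.025,0.025,0.025,0.025], travel=[[0,0,0],[0,0,0],[0,0,0],[0,0,0],[0,0,0]], yaw=[0,0,0,0,0])

```text
time_s: 3.28
position: [0.5157, -0.1039, 0.0485]
tool_rot: [[-0.158, 0.987, 0.002], [0.987, 0.158, -0.001], [-0.001, 0.002, -1.0]]
ft_force: [-0.8, -0.3, 6.4]
grip_width: 0.0318
gripper_force: 29.5
```

>>> jog_arm(hand=[0.025,0.025,0.025,0.025,0.025], travel=[[0,0,0.01],[0,0,0.03],[0,0,0.04],[0,0,0.045],[0,0,0]], yaw=[0,0,0,0,0])

```text
time_s: 3.9
position: [0.5164, -0.1041, 0.1762]
tool_rot: [[-0.159, 0.987, 0.007], [0.987, 0.159, -0.003], [-0.004, 0.006, -1.0]]
ft_force: [-0.6, -0.4, -0.5]
grip_width: 0.032
gripper_force: 30.0
```

```bash
python3 - <<'E'
from h import *
im,c=wrist("w1");cv2.imwrite("pics/s1.png",env.get_image("scene")[:,:,::-1])
a=cv2.imread("pics/s1.png")[90:250,160:470]
cv2.imwrite("pics/m1.png",np.vstack([im[:,:,:],cv2.resize(a,(387,200)) .copy() if 0 else cv2.copyMakeBorder(cv2.resize(a,(387,200)),0,0,0,253,0)]))
E
```

```text
[ 0.5164 -0.1041  0.1762] [0.987 0.159 0.006] 3.9
```

View pics/m1.png

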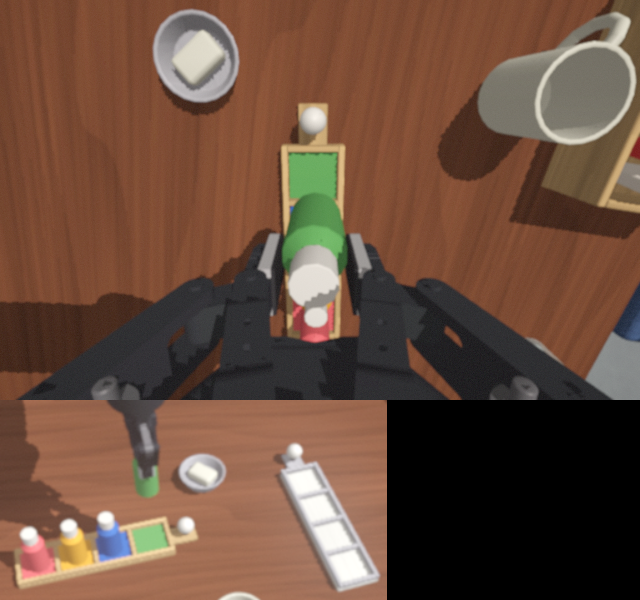

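Wrist view: green is held centred and upright between the pads (cap at 315,285), its pad is left bare (313,175), and the other bottles are undisturbed. Moving to a hover over the tray's far end.

>>> jog_arm(hand=[0.025,0.025,0.025,0.025,0.025], travel=[[0.008,0.03,0],[0.008,0.03,0],[0.008,0.03,0],[0.008,0.03,0],[0.008,0.03,0]], yaw=[-0.154,-0.154,-0.154,-0.154,-0.154])

```text
time_s: 4.62
position: [0.5547, 0.0474, 0.171]
tool_rot: [[0.578, 0.816, -0.003], [0.816, -0.578, 0.0], [-0.001, -0.003, -1.0]]
ft_force: [0.2, -0.7, -0.5]
grip_width: 0.0322
gripper_force: 30.0
```

>>> jog_arm(hand=[0.025,0.025,0.025,0.025,0.025], travel=[[0.01,0.038,0],[0.01,0.038,0],[0.01,0.038,0],[0.01,0.038,0],[0,0,0]], yaw=[-0.18,-0.18,-0.18,-0.18,-0.05])

```text
time_s: 5.25
position: [0.5946, 0.2007, 0.1704]
tool_rot: [[0.982, 0.189, -0.003], [0.189, -0.982, -0.0], [-0.003, -0.001, -1.0]]
ft_force: [-0.5, -1.2, -0.2]
grip_width: 0.032
gripper_force: 30.0
```

```bash
python3 - <<'E'
from h import *
im,c=wrist("w2")
for b in blobs(im,(0,0,640,400),(0,0,190),(180,50,255),60):print(b,*[plane(c,b[0],z).round(4)[:2] for z in(.006,.026)])
E
```

```text
[0.5946 0.2007 0.1704] [ 0.189 -0.982 -0.001] 5.25
(array([571.1,  98. ]), np.int32(4467), array([151, 105], dtype=int32)) [ 0.72   -0.0375] [ 0.7167 -0.0214]
(array([515.2,  67.8]), np.int32(96), array([19,  8], dtype=int32)) [0.736  0.0284] [0.7316 0.0402]
(array([314. , 142.4]), np.int32(100), array([51,  3], dtype=int32)) [0.6279 0.2075] [0.6305 0.2079]
(array([317.7, 170.4]), np.int32(2112), array([50, 47], dtype=int32)) [0.5992 0.1979] [0.6036 0.199 ]
(array([311.3, 269.8]), np.int32(893), array([47, 37], dtype=int32)) [0.4784 0.1821] [0.4905 0.1842]
(array([318.2, 316.4]), np.int32(935), array([41, 32], dtype=int32)) [0.4143 0.1611] [0.4305 0.1646]
```

View pics/w2.png

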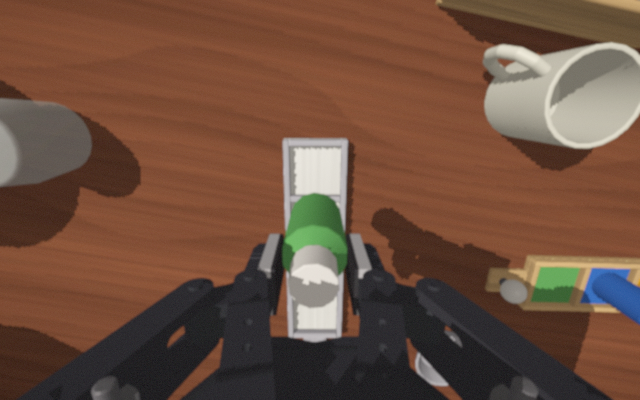

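The wrist view shows the far tray compartment at (318,170), which puts it at (0.599, 0.200). This agrees with the first estimate, and the tray is square to the fingers. Lowering now.

>>> jog_arm(hand=[0.025,0.025,0.025,0.025,0.025], travel=[[0.002,0,-0.045],[0,0,-0.04],[0,0,-0.02],[0,0,-0.01],[0,0,0]], yaw=[0,0,0,0,0])

```text
time_s: 5.92
position: [0.5969, 0.1981, 0.0569]
tool_rot: [[0.982, 0.189, -0.001], [0.189, -0.982, -0.0], [-0.001, -0.0, -1.0]]
ft_force: [0.4, 0.5, -0.4]
grip_width: 0.032
gripper_force: 30.0
```

>>> jog_arm(hand=[0.025,0.025,0.025,0.025,0.025], travel=[[0,0.001,-0.006],[0,0,-0.003],[0,0,-0.002],[0,0,0],[0,0,0]], yaw=[0,0,0,0,0])

```text
time_s: 6.55
position: [0.5972, 0.1994, 0.0467]
tool_rot: [[0.982, 0.189, 0.0], [0.189, -0.982, 0.0], [0.0, 0.0, -1.0]]
ft_force: [0.1, 0.3, -0.2]
grip_width: 0.032
gripper_force: 30.0
```

>>> jog_arm(hand=[0.025,0.025,0.025,0.025,0.025], travel=[[0,0,-0.001],[0,0,0],[0,0,-0.001],[0,0,0],[0,0,0]], yaw=[0,0,0,0,0])

```text
time_s: 7.18
position: [0.5977, 0.1994, 0.0456]
tool_rot: [[0.982, 0.189, 0.002], [0.189, -0.982, 0.0], [0.002, 0.0, -1.0]]
ft_force: [-1.2, -0.7, 6.4]
grip_width: 0.0321
gripper_force: 30.7
```

>>> jog_arm(hand=[0.036,0.042,0.06,0.085,0.085], travel=[[0,0,0],[0,0,0],[0,0,0],[0,0,0],[0,0,0]], yaw=[0,0,0,0,0])

```text
time_s: 7.8
position: [0.5971, 0.1994, 0.0445]
tool_rot: [[0.982, 0.189, -0.0], [0.189, -0.982, 0.0], [-0.0, -0.0, -1.0]]
ft_force: [0.5, -0.4, 0.6]
grip_width: 0.0852
gripper_force: 0.0
```

>>> jog_arm(hand=[0.085,0.085,0.085,0.085,0.085], travel=[[0,0,0.02],[0,0,0.04],[0,0,0.05],[0,0,0.05],[0,0,0]], yaw=[0,0,0,0,0])

```text
time_s: 8.43
position: [0.5985, 0.1996, 0.2089]
tool_rot: [[0.982, 0.189, 0.008], [0.189, -0.982, 0.001], [0.008, 0.0, -1.0]]
ft_force: [-0.0, 0.3, -0.5]
grip_width: 0.0852
gripper_force: 0.0
```

```bash
python3 - <<'E'
from h import *
im,c=wrist("w3")
for b in blobs(im,(270,20,370,400),(0,0,185),(180,60,255),60):print(b,*[plane(c,b[0],z).round(4)[:2] for z in(.006,.026,.082)])
E
```

```text
[0.5985 0.1996 0.2089] [ 0.189 -0.982  0.   ] 8.425
(array([312.2, 159.2]), np.int32(620), array([43, 42], dtype=int32)) [0.6092 0.2041] [0.6127 0.2046] [0.6224 0.2061]
(array([315.2, 208.6]), np.int32(1904), array([41, 61], dtype=int32)) [0.5484 0.1887] [0.5554 0.1901] [0.5747 0.194 ]
(array([315.6, 257.6]), np.int32(1319), array([39, 36], dtype=int32)) [0.4813 0.1752] [0.492  0.1773] [0.522  0.1834]
(array([315.5, 297.3]), np.int32(1133), array([38, 33], dtype=int32)) [0.4214 0.1637] [0.4355 0.1665] [0.475  0.1745]
```

View pics/w3.png

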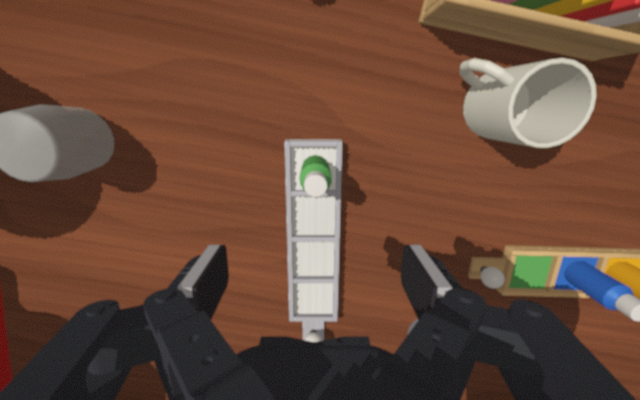

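The green bottle is standing upright in the far tray compartment (cap at 316,180), clear of the walls. Blue next.

>>> jog_arm(hand=[0.085,0.085,0.085,0.085,0.085], travel=[[-0.008,-0.042,0],[-0.008,-0.042,0],[-0.008,-0.042,0],[-0.008,-0.042,0],[-0.008,-0.042,0]], yaw=[0.17,0.17,0.17,0.17,0.17])

```text
time_s: 9.1
position: [0.5562, -0.0118, 0.2029]
tool_rot: [[0.502, 0.865, -0.003], [0.865, -0.502, 0.001], [-0.001, -0.003, -1.0]]
ft_force: [1.2, -0.9, 0.2]
grip_width: 0.0849
gripper_force: 0.0
```

>>> jog_arm(hand=[0.085,0.085,0.085,0.085,0.085], travel=[[-0.008,-0.04,0],[-0.008,-0.04,0],[-0.008,-0.04,0],[-0.0065,-0.037,0],[0,0,0]], yaw=[0.17,0.17,0.17,0.17,0.01])

```text
time_s: 9.72
position: [0.5258, -0.1694, 0.2029]
tool_rot: [[-0.156, 0.988, -0.003], [0.988, 0.156, 0.001], [0.002, -0.002, -1.0]]
ft_force: [0.2, 0.1, -0.2]
grip_width: 0.0848
gripper_force: 0.0
```

>>> jog_arm(hand=[0.085,0.085,0.085,0.085,0.085], travel=[[0.002,0.002,-0.045],[0,0,-0.045],[0,0,-0.03],[0,0,-0.02],[0,0,0]], yaw=[0,0,0,0,0])

```text
time_s: 10.35
position: [0.5277, -0.1642, 0.0627]
tool_rot: [[-0.158, 0.987, -0.004], [0.987, 0.158, 0.002], [0.003, -0.004, -1.0]]
ft_force: [-0.7, 0.4, 0.3]
grip_width: 0.0851
gripper_force: 0.0
```

>>> jog_arm(hand=[0.085,0.085,0.05,0.04,0.025], travel=[[0,-0.003,-0.0095],[0,0,-0.005],[0,0,0],[0,0,0],[0,0,0]], yaw=[0,0,0,0,0])

```text
time_s: 10.98
position: [0.5288, -0.1687, 0.0503]
tool_rot: [[-0.158, 0.987, 0.0], [0.987, 0.158, -0.0], [-0.0, 0.0, -1.0]]
ft_force: [-3.5, -0.5, 12.0]
grip_width: 0.0322
gripper_force: 32.3
```

>>> jog_arm(hand=[0.025,0.025,0.025,0.025,0.025], travel=[[0,0,0],[0,0,0.01],[0,0,0.03],[0,0,0.04],[0,0,0.045]], yaw=[0,0,0,0,0])

```text
time_s: 11.6
position: [0.5284, -0.1684, 0.1765]
tool_rot: [[-0.158, 0.987, -0.001], [0.987, 0.158, 0.0], [0.001, -0.001, -1.0]]
ft_force: [0.8, 0.4, -0.3]
grip_width: 0.0319
gripper_force: 29.9
```

>>> jog_arm(hand=[0.025,0.025,0.025,0.025,0.025], travel=[[0.001,0.039,0],[0.001,0.039,0],[0.001,0.039,0],[0.001,0.039,0],[0.001,0.039,0]], yaw=[-0.17,-0.17,-0.17,-0.17,-0.17])

```text
time_s: 12.22
position: [0.5335, 0.0277, 0.1756]
tool_rot: [[0.642, 0.767, 0.0], [0.767, -0.642, 0.0], [0.0, 0.0, -1.0]]
ft_force: [0.6, 0.5, -0.1]
grip_width: 0.0319
gripper_force: 29.9
```

>>> jog_arm(hand=[0.025,0.025,0.025,0.025,0.025], travel=[[0.0015,0.04,0],[0.0015,0.04,0],[0.0015,0.04,0],[0.0015,0.04,0],[0,0,0]], yaw=[-0.17,-0.17,-0.17,-0.17,-0.01])

```text
time_s: 12.85
position: [0.5392, 0.1886, 0.1753]
tool_rot: [[0.982, 0.191, 0.0], [0.191, -0.982, 0.0], [0.0, -0.0, -1.0]]
ft_force: [-0.3, -1.0, -0.8]
grip_width: 0.0319
gripper_force: 29.9
```

>>> jog_arm(hand=[0.025,0.025,0.025,0.025,0.025], travel=[[0,0,-0.045],[0,0,-0.04],[0,0,-0.025],[0,0,-0.01],[0,0,0]], yaw=[0,0,0,0,0])

```text
time_s: 13.48
position: [0.5398, 0.1859, 0.0553]
tool_rot: [[0.982, 0.189, -0.0], [0.189, -0.982, -0.0], [-0.0, 0.0, -1.0]]
ft_force: [0.3, -0.0, -0.3]
grip_width: 0.0321
gripper_force: 29.9
```

>>> jog_arm(hand=[0.025,0.025,0.025,0.025,0.025], travel=[[0,0.002,-0.004],[0,0,-0.002],[0,0,-0.0015],[0,0,-0.001],[0,0,0]], yaw=[0,0,0,0,0])

```text
time_s: 14.1
position: [0.5402, 0.1886, 0.0475]
tool_rot: [[0.982, 0.189, 0.002], [0.189, -0.982, 0.0], [0.002, -0.0, -1.0]]
ft_force: [-1.1, 0.7, 5.9]
grip_width: 0.032
gripper_force: 30.5
```

Contact at the expected height, so releasing.

>>> jog_arm(hand=[0.036,0.042,0.06,0.085,0.085], travel=[[0,0,0],[0,0,0],[0,0,0],[0,0,0],[0,0,0]], yaw=[0,0,0,0,0])

```text
time_s: 14.72
position: [0.5397, 0.1883, 0.0465]
tool_rot: [[0.982, 0.189, -0.0], [0.189, -0.982, -0.0], [-0.0, 0.0, -1.0]]
ft_force: [0.5, 0.6, 0.4]
grip_width: 0.0849
gripper_force: 0.0
```

>>> jog_arm(hand=[0.085,0.085,0.085,0.085,0.085], travel=[[0,0,0.02],[0,0,0.04],[0,0,0.05],[0,0,0.05],[0,0,0]], yaw=[0,0,0,0,0])

```text
time_s: 15.35
position: [0.541, 0.1886, 0.2104]
tool_rot: [[0.982, 0.189, 0.008], [0.189, -0.982, 0.001], [0.008, 0.001, -1.0]]
ft_force: [0.0, 0.2, -1.5]
grip_width: 0.0851
gripper_force: 0.0
```

>>> jog_arm(hand=[0.085,0.085,0.085,0.085,0.085], travel=[[0,-0.045,0],[0,-0.045,0],[0,-0.045,0],[0,-0.045,0],[0,-0.045,0]], yaw=[0.17,0.17,0.17,0.17,0.17])

```text
time_s: 15.98
position: [0.5391, -0.038, 0.2055]
tool_rot: [[0.502, 0.865, -0.002], [0.865, -0.502, 0.001], [-0.0, -0.002, -1.0]]
ft_force: [-0.1, 0.1, -0.4]
grip_width: 0.0848
gripper_force: 0.0
```

>>> jog_arm(hand=[0.085,0.085,0.085,0.085,0.085], travel=[[0,-0.044,0],[0,-0.044,0],[0,-0.044,0],[-0.002,-0.044,0],[0,0,0]], yaw=[0.17,0.17,0.17,0.17,0.01])

```text
time_s: 16.6
position: [0.537, -0.215, 0.205]
tool_rot: [[-0.156, 0.988, -0.002], [0.988, 0.156, 0.001], [0.001, -0.002, -1.0]]
ft_force: [0.3, 0.7, 0.6]
grip_width: 0.0852
gripper_force: 0.0
```

```bash
python3 - <<'E'
from h import *
im,c=wrist("w4")
for b in blobs(im,(270,20,370,400),(0,0,185),(180,60,255),60):print(b,*[plane(c,b[0],z).round(4)[:2] for z in(.026,.082,.091)])
s=env.get_image("scene")[:,:,::-1][100:300,150:480]
cv2.imwrite("pics/m4.png",np.vstack([im,cv2.copyMakeBorder(cv2.resize(s,(330,200)),0,0,0,310,0)]))
E
```

```text
[ 0.537 -0.215  0.205] [ 0.988  0.156 -0.002] 16.6
(array([313.7, 193.7]), np.int32(455), array([23, 25], dtype=int32)) [ 0.5406 -0.2412] [ 0.5381 -0.2243] [ 0.5378 -0.2216]
(array([313.2, 249.3]), np.int32(431), array([22, 27], dtype=int32)) [ 0.5511 -0.3116] [ 0.5468 -0.2826] [ 0.5461 -0.278 ]
```

View pics/m4.png

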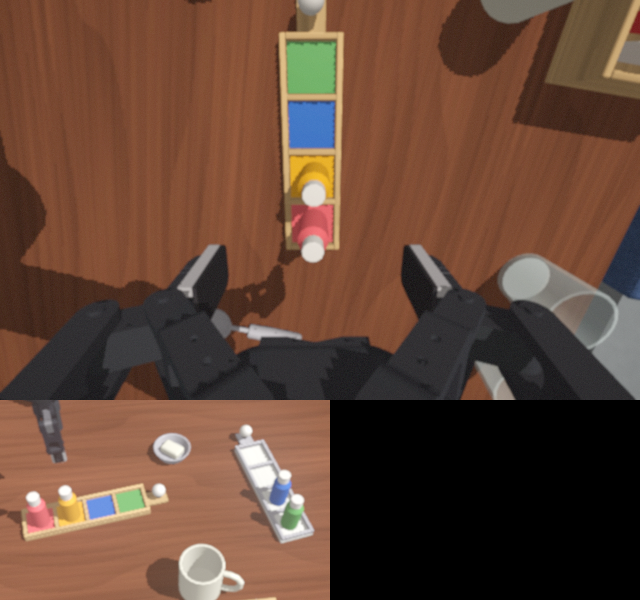

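Green and blue are standing in the two compartments farthest from the tray knob. Amber (cap 314,194) and coral (cap 313,249) are still upright. Amber next.

>>> jog_arm(hand=[0.085,0.085,0.085,0.085,0.085], travel=[[0.001,-0.009,-0.02],[0,0,-0.045],[0,0,-0.045],[0,0,-0.03],[0,0,0]], yaw=[0,0,0,0,0])

```text
time_s: 17.32
position: [0.5378, -0.2197, 0.0647]
tool_rot: [[-0.159, 0.987, -0.004], [0.987, 0.159, 0.003], [0.003, -0.003, -1.0]]
ft_force: [-0.1, 0.1, 0.6]
grip_width: 0.0852
gripper_force: 0.0
```

>>> jog_arm(hand=[0.085,0.085,0.05,0.04,0.025], travel=[[0,-0.002,-0.0105],[0,0,-0.005],[0,0,0],[0,0,0],[0,0,0]], yaw=[0,0,0,0,0])

```text
time_s: 17.95
position: [0.5388, -0.2238, 0.0514]
tool_rot: [[-0.158, 0.987, 0.0], [0.987, 0.158, -0.0], [-0.0, 0.0, -1.0]]
ft_force: [-3.0, -0.2, 12.6]
grip_width: 0.032
gripper_force: 31.7
```

>>> jog_arm(hand=[0.025,0.025,0.025,0.025,0.025], travel=[[0,0,0],[0,0,0.01],[0,0,0.03],[0,0,0.04],[0,0,0.045]], yaw=[0,0,0,0,0])

```text
time_s: 18.58
position: [0.5384, -0.2234, 0.1775]
tool_rot: [[-0.158, 0.987, -0.001], [0.987, 0.158, 0.001], [0.001, -0.001, -1.0]]
ft_force: [-0.2, -0.8, -1.0]
grip_width: 0.0317
gripper_force: 29.9
```

>>> jog_arm(hand=[0.025,0.025,0.025,0.025,0.025], travel=[[-0.006,0.045,0],[-0.006,0.045,0],[-0.006,0.045,0],[-0.006,0.045,0],[-0.006,0.045,0]], yaw=[-0.17,-0.17,-0.17,-0.17,-0.17])

```text
time_s: 19.2
position: [0.5083, 0.0028, 0.1766]
tool_rot: [[0.642, 0.767, 0.001], [0.767, -0.642, 0.0], [0.0, 0.0, -1.0]]
ft_force: [0.8, 1.1, -0.3]
grip_width: 0.032
gripper_force: 29.9
```

>>> jog_arm(hand=[0.025,0.025,0.025,0.025,0.025], travel=[[-0.007,0.044,0],[-0.007,0.044,0],[-0.007,0.044,0],[-0.007,0.044,0],[0,0,0]], yaw=[-0.17,-0.17,-0.17,-0.17,-0.01])

```text
time_s: 19.82
position: [0.4799, 0.1797, 0.1765]
tool_rot: [[0.982, 0.191, 0.0], [0.191, -0.982, 0.0], [0.0, -0.0, -1.0]]
ft_force: [0.8, 0.0, -0.4]
grip_width: 0.0315
gripper_force: 29.9
```

>>> jog_arm(hand=[0.025,0.025,0.025,0.025,0.025], travel=[[0.001,0,-0.045],[0,0,-0.04],[0,0,-0.025],[0,0,-0.01],[0,0,0]], yaw=[0,0,0,0,0])

```text
time_s: 20.45
position: [0.4819, 0.177, 0.0563]
tool_rot: [[0.982, 0.189, -0.0], [0.189, -0.982, -0.0], [-0.0, 0.0, -1.0]]
ft_force: [0.3, 0.1, -0.0]
grip_width: 0.0314
gripper_force: 29.9
```

>>> jog_arm(hand=[0.025,0.025,0.025,0.025,0.025], travel=[[0,0,-0.004],[0,0,-0.002],[0,0,-0.0015],[0,0,-0.001],[0,0,0]], yaw=[0,0,0,0,0])

```text
time_s: 21.08
position: [0.4823, 0.1776, 0.0485]
tool_rot: [[0.982, 0.189, 0.002], [0.189, -0.982, 0.0], [0.002, 0.0, -1.0]]
ft_force: [-0.3, 0.9, 8.2]
grip_width: 0.0318
gripper_force: 30.7
```

>>> jog_arm(hand=[0.036,0.042,0.06,0.085,0.085], travel=[[0,0,0],[0,0,0],[0,0,0],[0,0,0],[0,0,0]], yaw=[0,0,0,0,0])

```text
time_s: 21.7
position: [0.4816, 0.1773, 0.0475]
tool_rot: [[0.982, 0.189, -0.0], [0.189, -0.982, -0.0], [-0.0, 0.0, -1.0]]
ft_force: [-0.5, -0.1, 0.5]
grip_width: 0.085
gripper_force: 0.0
```

>>> jog_arm(hand=[0.085,0.085,0.085,0.085,0.085], travel=[[0,0,0.02],[0,0,0.04],[0,0,0.05],[0,0,0.05],[0,0,0]], yaw=[0,0,0,0,0])

```text
time_s: 22.32
position: [0.483, 0.1776, 0.211]
tool_rot: [[0.982, 0.189, 0.008], [0.189, -0.982, 0.001], [0.008, 0.001, -1.0]]
ft_force: [-0.0, 0.6, -0.4]
grip_width: 0.085
gripper_force: 0.0
```

>>> jog_arm(hand=[0.085,0.085,0.085,0.085,0.085], travel=[[0.007,-0.051,0],[0.007,-0.051,0],[0.007,-0.051,0],[0.007,-0.051,0],[0.007,-0.051,0]], yaw=[0.17,0.17,0.17,0.17,0.17])

```text
time_s: 22.95
position: [0.5162, -0.0792, 0.2063]
tool_rot: [[0.502, 0.865, -0.002], [0.865, -0.502, 0.001], [-0.0, -0.002, -1.0]]
ft_force: [0.2, 0.4, 0.2]
grip_width: 0.0852
gripper_force: 0.0
```

>>> jog_arm(hand=[0.085,0.085,0.085,0.085,0.085], travel=[[0.007,-0.05,0],[0.007,-0.05,0],[0.007,-0.05,0],[0.007,-0.05,0],[0,0,0]], yaw=[0.17,0.17,0.17,0.17,0.01])

```text
time_s: 23.58
position: [0.5441, -0.2806, 0.2051]
tool_rot: [[-0.156, 0.988, -0.002], [0.988, 0.156, 0.001], [0.002, -0.002, -1.0]]
ft_force: [-0.4, 0.4, 0.3]
grip_width: 0.0851
gripper_force: 0.0
```

```bash
python3 - <<'E'
from h import *
im,c=wrist("w5")
for b in blobs(im,(270,20,370,400),(0,0,185),(180,60,255),60):print(b,*[plane(c,b[0],z).round(4)[:2] for z in(.026,.082,.091)])
s=env.get_image("scene")[:,:,::-1][100:300,150:480]
cv2.imwrite("pics/m5.png",np.vstack([im,cv2.copyMakeBorder(cv2.resize(s,(330,200)),0,0,0,310,0)]))
E
```

```text
[ 0.5441 -0.2806  0.2051] [ 0.988  0.156 -0.002] 23.575
(array([316.2, 186.3]), np.int32(471), array([23, 27], dtype=int32)) [ 0.5491 -0.2975] [ 0.5464 -0.2822] [ 0.5459 -0.2797]
(array([294.6, 300.8]), np.int32(114), array([14, 12], dtype=int32)) [ 0.5458 -0.4539] [ 0.5437 -0.4119] [ 0.5433 -0.4052]
```

View pics/m5.png

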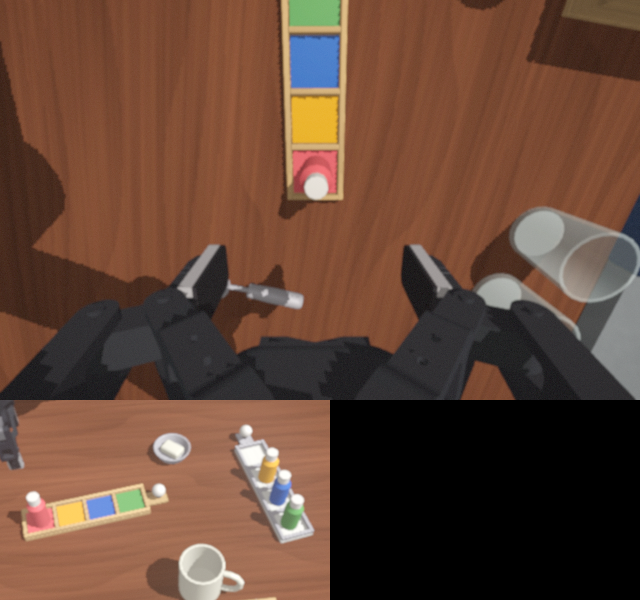

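Three bottles are standing in order in the tray. Coral is upright with its cap at (316,186), which puts it at (0.546, -0.2805).

>>> jog_arm(hand=[0.085,0.085,0.085,0.085,0.085], travel=[[0.002,-0.002,-0.02],[0,0,-0.045],[0,0,-0.045],[0,0,-0.03],[0,0,0]], yaw=[0,0,0,0,0])

```text
time_s: 24.3
position: [0.5457, -0.2776, 0.0656]
tool_rot: [[-0.159, 0.987, -0.004], [0.987, 0.159, 0.003], [0.004, -0.003, -1.0]]
ft_force: [0.8, 0.3, 0.2]
grip_width: 0.0847
gripper_force: 0.0
```

>>> jog_arm(hand=[0.085,0.085,0.05,0.04,0.025], travel=[[0,-0.002,-0.0115],[0,0,-0.005],[0,0,0],[0,0,0],[0,0,0]], yaw=[0,0,0,0,0])

```text
time_s: 24.92
position: [0.5468, -0.2818, 0.0515]
tool_rot: [[-0.158, 0.987, 0.0], [0.987, 0.158, -0.001], [-0.001, 0.0, -1.0]]
ft_force: [-3.4, -0.2, 13.2]
grip_width: 0.032
gripper_force: 31.5
```

>>> jog_arm(hand=[0.025,0.025,0.025,0.025,0.025], travel=[[0,0,0],[0,0,0.01],[0,0,0.03],[0,0,0.04],[0,0,0.045]], yaw=[0,0,0,0,0])

```text
time_s: 25.55
position: [0.5464, -0.2814, 0.1774]
tool_rot: [[-0.158, 0.987, -0.001], [0.987, 0.158, 0.001], [0.001, -0.001, -1.0]]
ft_force: [0.9, -1.0, 0.0]
grip_width: 0.0315
gripper_force: 29.9
```

>>> jog_arm(hand=[0.025,0.025,0.025,0.025,0.025], travel=[[-0.0135,0.05,0],[-0.0135,0.05,0],[-0.0135,0.05,0],[-0.0135,0.05,0],[-0.0135,0.05,0]], yaw=[-0.17,-0.17,-0.17,-0.17,-0.17])

```text
time_s: 26.18
position: [0.4785, -0.0301, 0.1765]
tool_rot: [[0.642, 0.767, 0.001], [0.767, -0.642, 0.0], [0.0, 0.0, -1.0]]
ft_force: [-0.1, -0.1, 0.3]
grip_width: 0.0316
gripper_force: 29.9
```

>>> jog_arm(hand=[0.025,0.025,0.025,0.025,0.025], travel=[[-0.0135,0.0495,0],[-0.0135,0.0495,0],[-0.0135,0.0495,0],[-0.0135,0.0495,0],[0,0,0]], yaw=[-0.17,-0.17,-0.17,-0.17,-0.01])

```text
time_s: 26.8
position: [0.4249, 0.1662, 0.1765]
tool_rot: [[0.98, 0.2, 0.0], [0.2, -0.98, 0.0], [0.0, -0.0, -1.0]]
ft_force: [0.0, -0.8, -0.7]
grip_width: 0.0317
gripper_force: 29.9
```

>>> jog_arm(hand=[0.025,0.025,0.025,0.025,0.025], travel=[[-0.003,0.001,-0.045],[0,0,-0.04],[0,0,-0.025],[0,0,-0.01],[0,0,0]], yaw=[0,0,0,0,0])

```text
time_s: 27.42
position: [0.4234, 0.1644, 0.0562]
tool_rot: [[0.98, 0.197, -0.0], [0.197, -0.98, -0.0], [-0.0, 0.0, -1.0]]
ft_force: [0.7, -0.2, -0.3]
grip_width: 0.0314
gripper_force: 29.9
```

>>> jog_arm(hand=[0.025,0.025,0.025,0.025,0.025], travel=[[0,0.001,-0.004],[0,0,-0.002],[0,0,-0.0015],[0,0,-0.001],[0,0,0]], yaw=[0,0,0,0,0])

```text
time_s: 28.05
position: [0.4237, 0.1661, 0.0485]
tool_rot: [[0.98, 0.198, 0.002], [0.198, -0.98, 0.001], [0.002, -0.0, -1.0]]
ft_force: [-1.7, 0.7, 10.0]
grip_width: 0.0315
gripper_force: 30.9
```

>>> jog_arm(hand=[0.036,0.042,0.06,0.085,0.085], travel=[[0,0,0],[0,0,0],[0,0,0],[0,0,0],[0,0,0]], yaw=[0,0,0,0,0])

```text
time_s: 28.68
position: [0.423, 0.1658, 0.0475]
tool_rot: [[0.98, 0.197, -0.0], [0.197, -0.98, -0.0], [-0.0, 0.0, -1.0]]
ft_force: [-0.1, -0.5, -0.9]
grip_width: 0.0851
gripper_force: 0.0
```

>>> jog_arm(hand=[0.085,0.085,0.085,0.085,0.085], travel=[[0,0,0.02],[0,0,0.04],[0,0,0.05],[0,0,0.05],[0,0,0]], yaw=[0,0,0,0,0])

```text
time_s: 29.3
position: [0.4244, 0.166, 0.2106]
tool_rot: [[0.98, 0.198, 0.007], [0.198, -0.98, 0.001], [0.007, 0.001, -1.0]]
ft_force: [0.8, 0.6, -1.3]
grip_width: 0.0852
gripper_force: 0.0
```

>>> jog_arm(hand=[0.085,0.085,0.085,0.085,0.085], travel=[[0,-0.04,0],[0,-0.05,0],[0,-0.05,0],[0,-0.04,0],[0,0,0]], yaw=[0,0,0,0,0])

```text
time_s: 29.92
position: [0.4227, -0.0161, 0.2064]
tool_rot: [[0.981, 0.194, -0.002], [0.194, -0.981, 0.0], [-0.002, -0.001, -1.0]]
ft_force: [-0.3, -0.0, -0.3]
grip_width: 0.0849
gripper_force: 0.0
```

```bash
python3 - <<'E'
from h import *
a=env.get_image("scene")[:,:,::-1][100:260,300:500];b=env.get_image("side")[:,:,::-1][220:320,220:400]
cv2.imwrite("pics/m6.png",np.hstack([cv2.resize(a,(375,300)),cv2.resize(b,(425,300))]))
E
```

```text
(no output)
```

View pics/m6.png

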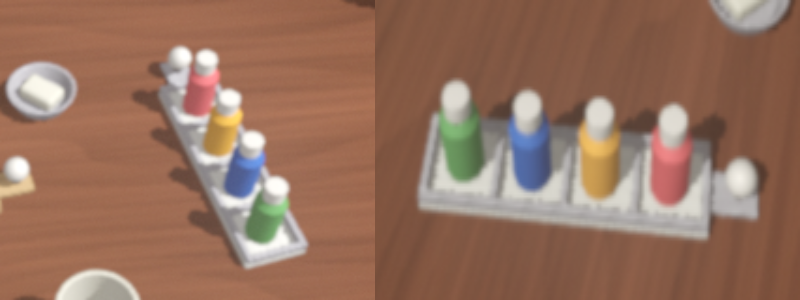

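Both views show all four bottles upright, one to a compartment. Counted from the tray knob they run coral, amber, blue, green, which is the carrier's order reversed.

```bash
python3 -c "
from rig import env
print(env.close_job())"
```

```text
the job is handed in; nothing more can be done
None
```

The job is handed in at about 30 s: all four bottles are upright in the tray and let go, reading coral, amber, blue, green from its knob (the carrier's order reversed), and none was knocked over.

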